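Set the scraper plate under the jig's sprung finger

ROBOT

A 6-joint arm with a two-finger parallel gripper is mounted at the origin on the work surface. World frame = base frame: x ahead of the robot, y to its left, z up, the work surface at z = 0. Lengths are in mm, angles in degrees, forces in N, time in s.
With the tool pointing down it reaches from about 250 to 775 mm from the base axis. Payload 4 kg.
Tool frame: the origin (TCP) lies on the mounting face of the last link; the fingertips stand 173 mm ahead of it and the grasp point (between the pads) lies 155 mm ahead of it; z points along the fingers, y is the direction in which the jaws open and shut (so a half turn about z gives the same grasp; the last joint's range is limited). The gripper opens to 85 mm and grips with 20 to 120 N. Pads are 22 mm wide; open, the fingers measure 114 mm over their backs; the gripper's body (76 mm by 85 mm) begins 54 mm behind the grasp point. The pads swing forward as they close: fully open they stand 13 mm farther back than shut.
Start: joints at [-78.673, 4.996, 78.535, -0, 96.463, -5.907], TCP at [162.95, -525.307, 404.741] pointing down, gripper open.
Joint ranges: [-177.83, 177.83], [-43.37, 116.18], [15.69, 146.23], [-61.86, 241.86], [9.47, 152.12], [-147.06, 147.06]. Speed limits (degrees/s): [159.86, 159.86, 180, 180, 180, 180].

INTERFACE

Orientations are given as a 3x3 rotation matrix whose columns are the frame's x, y, z axes.
In Python, from workcell import ctrl gives the robot as it stands.
- The arm moves only by the tool step_arm, never from a script. Its argument "moves" is a list of rows, each an object with "delta_pos": the shift along the tool's x, y, z in mm, a list of three; "roll": the turn about the tool's z in degrees. A call has exactly 8 rows; each row is the pose to reach, as a shift and turn from the pose commanded when the call began, along the tool's axes at that moment; what a row does not reach only later rows make up. A row lasts 1/8 s, in which the tool goes at most 62.5 mm and 10.7 degrees, less where a joint would pass 70% of its speed; a pose out of reach is approached as far as the arm can. A call with a gripper value outside its range is refused whole. "claw" is the finger opening in mm, from 0 to 85.4, set as the call begins (left out, the last holds). The fingers move at their own pace and stop on an object; "squeeze" is the grip in N (left out, the last holds). Time passes only in rows, so rows that repeat a pose let the fingers close, or fill a call up. It gives the time, the measured TCP pose, the force and the opening at its end, in the units of the state.
- ctrl.read_state(): the state, without advancing time (a new reading comes with each control period).
- ctrl.read_camera(name): name is "side" or "top" or "wrist"; returns a dict with "img" (400x640x3 uint8, red, green, blue), "K" (3x3 intrinsics, pixels), "xyz" and "rotation" of the camera in the world. Camera axes: x right, y down, z forward; pixel columns grow to the right and rows downward; lengths in mm; the calibration is good to about 2 mm. A picture is of the moment at which its call begins. There is no depth.
- ctrl.job_done(): hands the job in, once; it reports no verdict.
Trained networks look in a picture, given as the dict that the camera call returned (one of the last four; its "shot" number tells which), for a name from the list of things; names that differ only in an ending like _2 or _b are one class to them, and where a whole thing is asked for, a point or a joint stands for the part that bears it (a point fixed in the world has none). Each returns a list of dicts, best first, with "p" (0 to 1); they miss things now and then, are a little off and sometimes report something else, mostly with a low value. They report only what shows in the picture. A call takes as long as a camera call. They do not tell look-alikes from the thing itself.
- ctrl.find_in(picture, target): "at" ([x, y, z] in mm, in world coordinates, good to about 4 mm: the middle of the surface that is visible of it).
- ctrl.masks_of(picture, target): "pixels" (400x640 bool, what is visible of it).
The state is a dict: "t": time; "q": joint angles; "qvel": joint speeds; "tau": joint torques, N m; "tool_pos": TCP position; "orientation": TCP orientation; "force": force on the tool from outside, world axes, zero at the start; "moment": the same for the moment, N m; "opening": finger opening in mm.
Only numpy, scipy, OpenCV 4.12 (cv2) and the standard library are available. Lean on these libraries where they do the work, as an engineer would, in place of code of your own. Each camera call takes 0.05 s, during which the arm holds its last target. There are 200 camera calls.

TASK

Take the wide white scraper plate with the straight, uncut front edge by its wooden grip, lay it flat on the base of the aluminium checking jig and slide it squarely, front edge first, in under the sprung hold-down finger, which it pushes up, until it is fully home against the two steel stops. Let go, so that the finger bears down on it and holds it there.

Things in the scene. Friction and masses are not known exactly. Their poses are not given: they have to be found in the camera images.
- wide_plate_grip (a point): Centre of the wide plate's upright wooden grip (18 mm along x, 70 along y, 40 high), on top at its rear end. Plate: white plastic, 180 x 90 x 8 mm, about 0.15 kg, front edge straight, 165 mm ahead (+x) of this point; underside 28 mm below it. Lies flat on the bench. Not wanted: two plates with like grips beside it, in any order, one 40 mm wide, one with a deep slot in its front.
- jig_stop (a point): On the top face of the jig's flat base (130 mm wide, top 12 mm above the bench), on its centre line, level with the faces of its two stops (20 mm high, centred 42 mm to each side). x: the way a plate slides in, away from the robot; z up. The base starts 230 mm before this point. A plate that is home has its grip centre at x -165, y 0, z +28 mm here. Jig fixed, highest parts 34 mm above its base.
- finger_nose (a point): Underside of the steel hold-down finger's nose (36 mm wide): 40 mm before the stops on the centre line, 2 mm above the base; 8 mm when bearing on a plate. A lip rises from it at 22 degrees towards the entry, ending 93 mm before the stops, 20 mm above the base. Spring: 3 to 4 N down at the nose; a plate's front edge slid in under the lip lifts it (push 5 to 15 N). Keep the gripper clear of the lip.
Not all that is in view belongs to the job. Leave any green, purple or turquoise look-alike of the part that bears wide_plate_grip alone.

How it is judged (in metres and radians):
At the end, for the whole second after the job is handed in: The wide plate lies flat on the jig's base (within 6 mm of its height and about 4.5 degrees of level), its front edge within 12 mm of the stops, within 20 mm of the centre line and 10 degrees of square, with the finger bearing on top of it (nose 5 to 12 mm above the base) (x of wide_plate_grip in the frame of jig_stop between -0.177 and -0.155 m and y of wide_plate_grip in the frame of jig_stop between -0.02 and 0.02 m and z of wide_plate_grip in the frame of jig_stop between 0.022 and 0.034 m and angle between the x axis of wide_plate_grip and the x axis of jig_stop, either way round below 0.18 rad and angle between wide_plate_grip's own z axis and vertical below 0.08 rad and z of finger_nose in the frame of jig_stop between 0.005 and 0.012 m); the robot touches nothing.
It also fails if it takes over 38 s, if anything falls off the work surface, if the arm or the gripper's body presses on something with over 40 N, if the wrist force passes 120 N, or if a joint passes its speed limit or range.

## Working session

There is one attempt and no reset: what is moved stays moved. The work goes in short steps, Python scripts to look and compute and a tool call to move; the robot and the scene stay as the last step left them, time stands still between calls to the robot, and variables do not carry over. Pictures are saved under pics/ and viewed, about 8 in all and at most 12, crops included, and the job is handed in when it is done.

Besides the shell and the picture viewer there is one more tool, called after "Call:" in YAML: its name, and indented under it one key for each argument. step_arm: Moves the arm, as the interface text tells. Its arguments: {"type":"object","properties":{"moves":{"type":"array","items":{"type":"object","properties":{"delta_pos":{"type":"array","items":{"type":"number"}},"roll":{"type":"number"}}}},"claw":{"type":"number"},"squeeze":{"type":"number"}},"required":["moves"]}

```bash
mkdir -p pics; cat > h.py <<'E'
import numpy as np, cv2
from workcell import ctrl
def save(im,n): cv2.imwrite('pics/'+n, cv2.cvtColor(im,cv2.COLOR_RGB2BGR))
def ray(c,u,v,z):
    d=np.array(c['rotation'])@np.linalg.inv(np.array(c['K']))@[u,v,1]; o=np.array(c['xyz']); return o+d*(z-o[2])/d[2]
def px(c,p):
    q=np.array(c['K'])@(np.array(c['rotation']).T@(np.array(p)-np.array(c['xyz']))); return q[:2]/q[2]
E
python3 - <<'E'
from h import *
s=ctrl.read_state();print(s['t'],s['tool_pos'],s['orientation'],s['opening'])
for n in('top','side'):
    c=ctrl.read_camera(n);save(c['img'],n+'1.png');print(n,c['xyz'],np.round(c['K'],0).tolist())
    for t in('wide_plate_grip','jig_stop','finger_nose'):
        for r in ctrl.find_in(c,t)[:5]:print(t,round(r['p'],2),np.round(r['at']),np.round(px(c,r['at'])))
E
```

```text
0.0 [ 162.93713011 -525.19285813  403.49564379] [[ 9.55094665e-01  2.96300519e-01 -4.28702017e-04]
 [ 2.96300713e-01 -9.55092012e-01  2.26629516e-03]
 [ 2.62054560e-04 -2.29155113e-03 -9.99997340e-01]] 85.77004897069264
top [ 356.84721028 -191.6816885  1188.63730606] [[459.0, 0.0, 315.0], [0.0, 459.0, 200.0], [0.0, 0.0, 1.0]]
wide_plate_grip 0.86 [ 325. -303.   10.] [366. 283.]
wide_plate_grip 0.79 [ 361. -564.    8.] [469. 270.]
wide_plate_grip 0.64 [334. -63.   9.] [271. 278.]
wide_plate_grip 0.55 [ 565. -109.   10.] [291. 189.]
jig_stop 0.77 [624. 147.  13.] [194. 166.]
jig_stop 0.68 [692. 154.  30.] [191. 138.]
finger_nose 0.62 [693. 152.  28.] [192. 138.]
side [  202.12005531 -1108.63848473  1072.68007691] [[513.0, 0.0, 325.0], [0.0, 513.0, 191.0], [0.0, 0.0, 1.0]]
wide_plate_grip 0.84 [ 560. -119.    7.] [323. 184.]
wide_plate_grip 0.78 [ 360. -562.    6.] [304. 336.]
wide_plate_grip 0.74 [ 319. -311.    9.] [259. 255.]
wide_plate_grip 0.55 [335. -61.   6.] [243. 188.]
wide_plate_grip 0.31 [624. 135.  10.] [316. 126.]
jig_stop 0.75 [625. 140.  15.] [316. 124.]
finger_nose 0.81 [692. 152.  25.] [334. 115.]
```

View pics/top1.png

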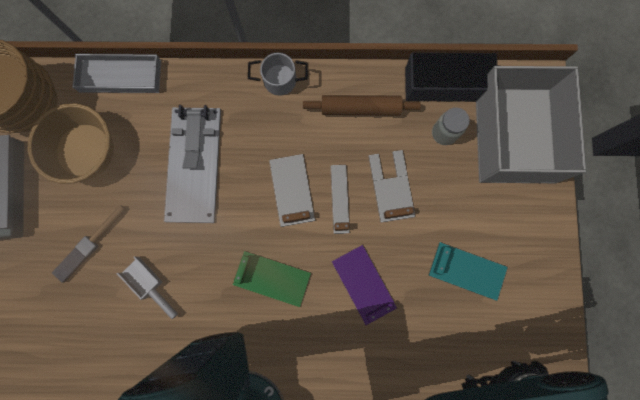

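The top view has three white plates: (292,190) wide with a straight front, (340,198) narrow, (393,185) slotted. The first one fits the description. Green, purple and turquoise look-alikes sit lower in the picture. The jig is at (193,165), with its stops at the far end. I'll confirm this in a crop and measure.

```bash
python3 - <<'E'
from h import *
c=ctrl.read_camera('top');im=c['img'];save(cv2.resize(im[90:240,150:350],None,fx=4,fy=4,interpolation=cv2.INTER_CUBIC),'crop1.png')
hsv=cv2.cvtColor(im,cv2.COLOR_RGB2HSV)
m=((hsv[...,1]<50)&(hsv[...,2]>95)).astype(np.uint8)
n,l,st,ce=cv2.connectedComponentsWithStats(m)
for i in range(1,n):
    if st[i,4]>300 and 150<ce[i][0]<440 and 90<ce[i][1]<240:
        pts=np.argwhere(l==i)[:,::-1].astype(np.float32)
        z=12 if ce[i][0]<230 else 8
        w=np.array([ray(c,u,v,z)[:2] for u,v in pts],np.float32)
        print(ce[i],st[i]); r=cv2.minAreaRect(w);print(r);print(np.round(cv2.boxPoints(r)).tolist())
# wood grip
g=((hsv[...,1]>110)&(np.arange(640)[None]>275)&(np.arange(640)[None]<320)&(np.arange(400)[:,None]>205)&(np.arange(400)[:,None]<230)).astype(np.uint8)
for r in ctrl.masks_of(c,'wide_plate_grip'):
    p=np.argwhere(r['pixels'])[:,::-1].astype(np.float32)
    if abs(p[:,0].mean()-292)<20:
        w=np.array([ray(c,u,v,8)[:2] for u,v in p],np.float32);rr=cv2.minAreaRect(w);print('mask',rr,np.round(cv2.boxPoints(rr)).tolist())
        q=np.array([x for x in p if hsv[int(x[1]),int(x[0]),1]>90],np.float32)
        w=np.array([ray(c,u,v,48)[:2] for u,v in q],np.float32);print('grip',len(q),cv2.minAreaRect(w),w.mean(0))
E
```

```text
[189.81153677 173.86261559] [ 164  107   54  116 4542]
((628.6616821289062, 153.44186401367188), (130.2138214111328, 310.5002746582031), 89.54627227783203)
[[473.0, 90.0], [783.0, 87.0], [784.0, 217.0], [474.0, 220.0]]
[391.00895355 186.33799664] [ 369  150   46   72 1787]
((577.4896850585938, -370.6457824707031), (180.78619384765625, 91.64331817626953), 9.750110626220703)
[[481.0, -341.0], [496.0, -431.0], [674.0, -400.0], [659.0, -310.0]]
[290.66239924 186.84495021] [ 269  154   46   73 2109]
((563.12353515625, -109.72109985351562), (180.8931884765625, 91.2577896118164), 11.06386947631836)
[[466.0, -82.0], [483.0, -172.0], [661.0, -137.0], [643.0, -48.0]]
[339.14503817 193.70229008] [331 165  18  60 917]
((553.06884765625, -235.05389404296875), (156.0105438232422, 41.26463317871094), 2.94793701171875)
[[474.0, -218.0], [476.0, -260.0], [632.0, -252.0], [630.0, -210.0]]
mask ((563.3895874023438, -110.90728759765625), (180.97454833984375, 92.56986236572266), 11.045489311218262) [[466.0, -83.0], [483.0, -174.0], [661.0, -139.0], [643.0, -48.0]]
grip 161 ((487.8721618652344, -125.46817016601562), (17.40175437927246, 65.76353454589844), 10.232781410217285) [ 487.56284 -125.32706]
```

View pics/crop1.png

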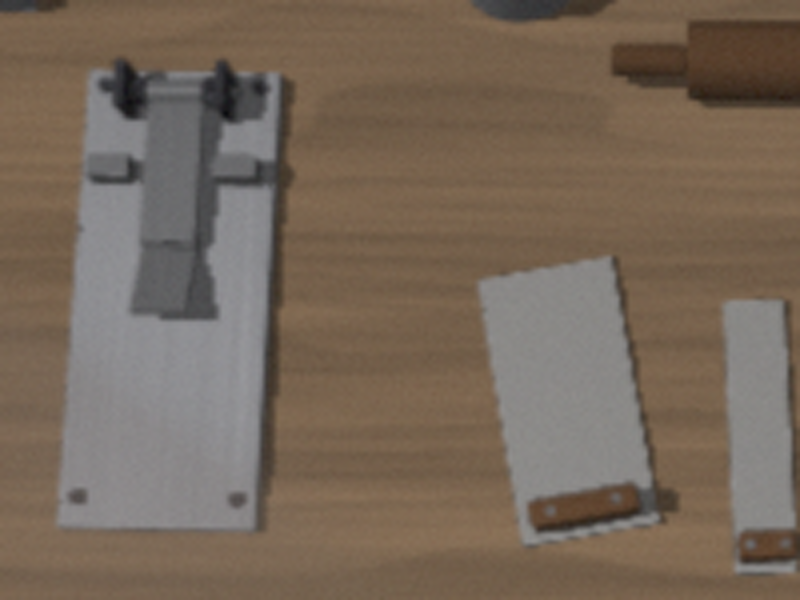

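The crop confirms it: the left white plate at crop (570,400) is wide with an uncut front edge, and its grip is at its rear (585,505). The jig looks slightly turned, so I'll fit its edges.

```bash
python3 - <<'E'
from h import *
c=ctrl.read_camera('top');print(np.round(c['rotation'],4).tolist())
# crop px -> image: u=150+x/4, v=90+y/4
f=lambda x,y,z:np.round(ray(c,150+(x+.5)/4-.5,90+(y+.5)/4-.5,z),1)[:2]
A=f(60,525,12);B=f(92,72,12);C=f(258,528,12);D=f(283,75,12)
print('base',A,B,C,D)
for p,q in((A,B),(C,D)):print(np.degrees(np.arctan2(*(q-p)[::-1])))
d=A-C;print('entry edge',np.degrees(np.arctan2(d[1],d[0]))-90,np.linalg.norm(d),np.linalg.norm(B-D))
print('stops top near edges',f(87,177,32),f(132,180,32),f(219,180,32),f(260,183,32))
print('lip end corners',f(131,313,32),f(186,316,32))
g=cv2.cvtColor(c['img'],cv2.COLOR_RGB2GRAY).astype(float)
# subpixel edges left/right and entry
for nm,rng in(('L',(158,178)),('R',(208,226))):
    P=[]
    for v in range(140,216):
        r=g[v,rng[0]:rng[1]];k=np.abs(np.diff(cv2.GaussianBlur(r[None],(5,1),0)[0]));k[k<k.max()*.5]=0
        P.append(ray(c,rng[0]+.5+(k*np.arange(len(k))).sum()/k.sum(),v,12)[:2])
    vx,vy,x0,y0=cv2.fitLine(np.float32(P),cv2.DIST_HUBER,0,.01,.01).ravel();a=np.degrees(np.arctan(vy/vx));print(nm,a,y0+(560-x0)*vy/vx)
E
```

```text
[[0.0139, -0.9884, 0.151], [-0.9998, -0.0116, 0.0158], [-0.0138, -0.1512, -0.9884]]
base [476.5 216. ] [782.4 213.9] [476.2  87.4] [781.5  85. ]
-0.39332869193640857
-0.45039973259391386
entry edge -0.13366020741460716 128.60034992176344 128.90314193222756
stops top near edges [703.5 205.9] [701.7 176.2] [702.3 119. ] [700.5  92.1]
lip end corners [612.8 171.7] [611.2 135.9]
L -0.44585425 217.74509
R -0.84195304 88.77138
```

Call:
step_arm:
  moves:
    - {"delta_pos":[22,-15,5],"roll":-4}
    - {"delta_pos":[66,-44,16],"roll":-13}
    - {"delta_pos":[116,-77,28],"roll":-23}
    - {"delta_pos":[167,-111,40],"roll":-33}
    - {"delta_pos":[218,-145,52],"roll":-43}
    - {"delta_pos":[269,-179,64],"roll":-53}
    - {"delta_pos":[320,-213,76],"roll":-63}
    - {"delta_pos":[365,-243,86],"roll":-72}
  claw: 60

```text
t: 1.55
tool_pos: [440.5, -183.1, 318.6]
orientation: [[0.007, 1.0, 0.001], [1.0, -0.007, -0.001], [-0.0, 0.001, -1.0]]
force: [1.0, -0.6, -0.2]
opening: 59.6
```

```bash
cat >> h.py <<'E'
def go(x,y,z,yaw):
    """tool-frame shift and roll to bring TCP to x,y,z with tool y axis at yaw (deg)"""
    s=ctrl.read_state();R=np.array(s['orientation']);a=np.degrees(np.arctan2(R[1,1],R[0,1]))
    print('t',round(s['t'],2),'tcp',np.round(s['tool_pos'],1),'yaw',round(a,2),'F',np.round(s['force'],1),'open',round(s['opening'],1),'M',np.round(s['moment'],2))
    print('tilt',np.round(R[:2,2]*57.3,2),'delta',np.round(R.T@(np.array([x,y,z])-s['tool_pos']),1),'roll',round(-(yaw-a),2))
E
python3 -c "
from h import *
go(489,-125,300,11)"
```

```text
t 1.55 tcp [ 440.5 -183.1  318.6] yaw -0.42 F [ 1.  -0.6 -0.2] open 59.6 M [-0.   -0.04 -0.01]
tilt [ 0.04 -0.03] delta [58.5 48.  18.6] roll -11.42
```

Call:
step_arm:
  moves:
    - {"delta_pos":[25,20,8],"roll":-5}
    - {"delta_pos":[50,40,15],"roll":-10}
    - {"delta_pos":[61,48,19],"roll":-11.8}
    - {"delta_pos":[61,48,19],"roll":-11.8}
    - {"delta_pos":[61,48,19],"roll":-11.8}
    - {"delta_pos":[61,48,19],"roll":-11.8}
    - {"delta_pos":[61,48,19],"roll":-11.8}
    - {"delta_pos":[61,48,19],"roll":-11.8}

```text
t: 2.55
tool_pos: [488.2, -125.1, 299.9]
orientation: [[-0.191, 0.982, 0.0], [0.982, 0.191, -0.0], [-0.0, 0.0, -1.0]]
force: [-0.1, -0.2, -0.4]
opening: 60.2
```

```bash
python3 - <<'E'
from h import *
go(489,-125,188,11)
c=ctrl.read_camera('wrist');save(c['img'],'w1.png')
print(np.round(c['xyz']), 'predicted grip px',px(c,[489,-125,48]))
for r in ctrl.find_in(c,'wide_plate_grip')[:3]:print(round(r['p'],2),np.round(r['at']))
E
```

```text
t 2.55 tcp [ 488.2 -125.1  299.9] yaw 10.99 F [-0.1 -0.2 -0.4] open 60.2 M [-0.01  0.    0.01]
tilt [ 0.02 -0.01] delta [ -0.    0.8 111.9] roll -0.01
[472. -42. 269.] predicted grip px [320.68934984 209.5281648 ]
0.93 [ 282. -301.    7.]
0.85 [336. -59.   8.]
0.58 [ 561. -107.    8.]
```

View pics/w1.png

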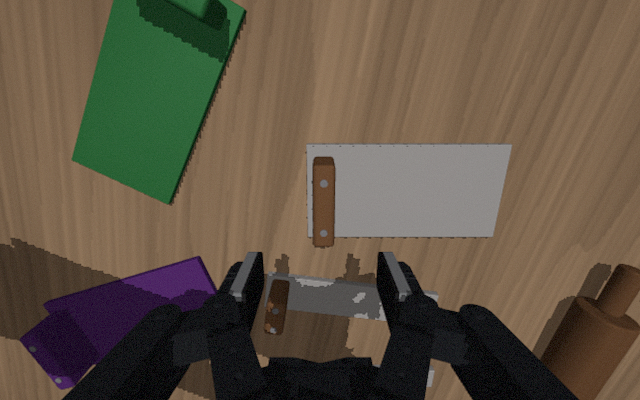

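The wrist view shows the wide plate's grip with bolts at (323,183) and (323,233). Their middle matches the prediction (321,209). Descending to grip.

Call:
step_arm:
  moves:
    - {"delta_pos":[0,1.5,25],"roll":0}
    - {"delta_pos":[0,1.5,60],"roll":0}
    - {"delta_pos":[0,1.5,90],"roll":0}
    - {"delta_pos":[0,1.5,106],"roll":0}
    - {"delta_pos":[0,1.5,112],"roll":0}
    - {"delta_pos":[0,1.5,112],"roll":0}
    - {"delta_pos":[0,1.5,112],"roll":0}
    - {"delta_pos":[0,1.5,112],"roll":0}

```text
t: 3.65
tool_pos: [490.3, -124.6, 188.8]
orientation: [[-0.191, 0.982, 0.002], [0.982, 0.191, -0.001], [-0.001, 0.002, -1.0]]
force: [-0.9, 0.0, 0.4]
opening: 59.9
```

Call:
step_arm:
  moves:
    - {"delta_pos":[0,0,0],"roll":0}
    - {"delta_pos":[0,0,0],"roll":0}
    - {"delta_pos":[0,0,0],"roll":0}
    - {"delta_pos":[0,0,0],"roll":0}
    - {"delta_pos":[0,0,0],"roll":0}
    - {"delta_pos":[0,0,0],"roll":0}
    - {"delta_pos":[0,0,0],"roll":0}
    - {"delta_pos":[0,0,0],"roll":0}
  claw: 5
  squeeze: 60

```text
t: 4.65
tool_pos: [490.0, -124.5, 188.0]
orientation: [[-0.191, 0.982, 0.001], [0.982, 0.191, -0.0], [-0.001, 0.001, -1.0]]
force: [1.1, 0.6, 4.9]
opening: 17.0
```

```bash
python3 -c "
from h import *
go(480,152,240,-0.5)"
```

```text
t 4.65 tcp [ 490.  -124.5  188. ] yaw 11.03 F [1.1 0.6 4.9] open 17.0 M [0.02 0.03 0.01]
tilt [ 0.04 -0.02] delta [273.3  43.1 -52.1] roll 11.53
```

Call:
step_arm:
  moves:
    - {"delta_pos":[0,0,-12],"roll":0}
    - {"delta_pos":[0,0,-30],"roll":0}
    - {"delta_pos":[8,0,-46],"roll":0}
    - {"delta_pos":[28,-1,-58],"roll":1}
    - {"delta_pos":[58,-3,-62],"roll":2}
    - {"delta_pos":[93,-5,-62],"roll":3.5}
    - {"delta_pos":[130,-7,-62],"roll":5}
    - {"delta_pos":[166,-9,-62],"roll":7}

```text
t: 5.65
tool_pos: [448.4, 38.2, 249.9]
orientation: [[-0.069, 0.998, -0.0], [0.998, 0.069, 0.0], [0.0, -0.0, -1.0]]
force: [0.5, 0.5, -1.2]
opening: 17.2
```

```bash
python3 -c "
from h import *
go(420,152,250,-0.5)"
```

```text
t 5.65 tcp [448.4  38.2 249.9] yaw 3.97 F [ 0.5  0.5 -1.2] open 17.2 M [ 0.03  0.09 -0.04]
tilt [-0.02  0.02] delta [115.4 -20.4  -0. ] roll 4.47
```

Call:
step_arm:
  moves:
    - {"delta_pos":[33,-6,0],"roll":1.5}
    - {"delta_pos":[63,-12,0],"roll":3}
    - {"delta_pos":[88,-16,0],"roll":4}
    - {"delta_pos":[106,-19,0],"roll":4.5}
    - {"delta_pos":[117,-21,0],"roll":4.5}
    - {"delta_pos":[117,-21,0],"roll":4.5}
    - {"delta_pos":[117,-21,0],"roll":4.5}
    - {"delta_pos":[117,-21,0],"roll":4.5}

```text
t: 6.65
tool_pos: [420.2, 151.5, 249.7]
orientation: [[0.009, 1.0, -0.0], [1.0, -0.009, -0.0], [-0.0, -0.0, -1.0]]
force: [0.2, 0.8, -1.3]
opening: 17.5
```

```bash
python3 - <<'E'
from h import *
go(420,152,202,-0.5)
c=ctrl.read_camera('top');save(cv2.resize(c['img'][100:280,130:290],None,fx=3.3,fy=3.3,interpolation=cv2.INTER_CUBIC),'top2.png')
c=ctrl.read_camera('wrist');save(c['img'],'w2.png')
E
```

```text
t 6.65 tcp [420.2 151.5 249.7] yaw -0.52 F [ 0.2  0.8 -1.3] open 17.5 M [0.03 0.12 0.04]
tilt [-0.   -0.02] delta [ 0.6 -0.2 47.7] roll -0.02
```

View pics/w2.png

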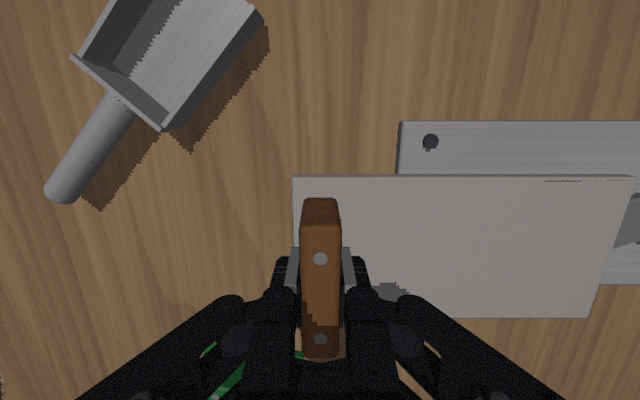

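View pics/top2.png

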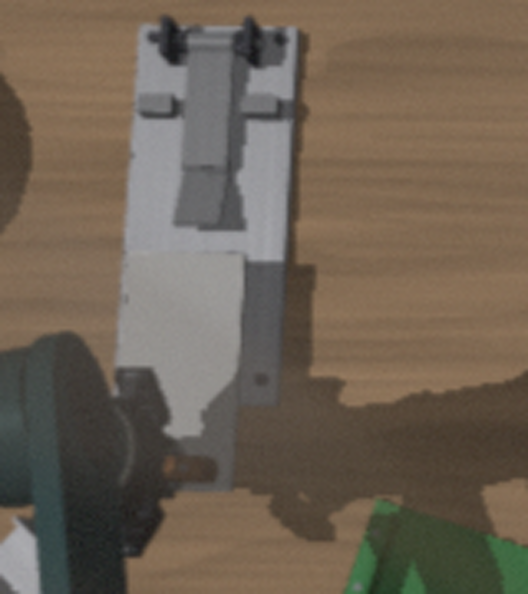

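The wrist view shows the plate level in the grip: left edge (292,176)–(633,178), front-right corner (590,317). In the top view its front edge is short of the lip. I'll work out its exact pose in the grip.

```bash
python3 - <<'E'
from h import *
c=ctrl.read_camera('wrist')
z=70
for u,v in((292,176),(633,178),(590,317)):print(u,v,np.round(ray(c,u,v,z),1))
print('grip pred',px(c,[420,151.5,28+20+62]))
print('jig L corner',np.round(ray(c,401,122,12),1))
c=ctrl.read_camera('top')
for x,y in((127,251),(243,254)):print(np.round(ray(c,130+x/3.3,100+y/3.3,z),1))
E
```

```text
292 176 [406.4 197.8  70. ]
633 178 [582.5 195.2  70. ]
590 317 [585.7 107.1  70. ]
grip pred [319.08816163 300.85582201]
jig L corner [475.7 219.7  12. ]
[583.1 193.4  70. ]
[581.8 105.2  70. ]
```

Call:
step_arm:
  moves:
    - {"delta_pos":[1,0,10],"roll":0}
    - {"delta_pos":[2,0,22],"roll":0}
    - {"delta_pos":[2,0,33],"roll":0}
    - {"delta_pos":[2,0,41],"roll":0}
    - {"delta_pos":[2,0,46],"roll":0}
    - {"delta_pos":[2,0,49],"roll":0}
    - {"delta_pos":[2,0,49],"roll":0}
    - {"delta_pos":[2,0,49],"roll":0}

```text
t: 7.85
tool_pos: [420.3, 154.0, 201.1]
orientation: [[0.008, 1.0, 0.001], [1.0, -0.008, 0.0], [0.0, 0.001, -1.0]]
force: [0.3, -0.4, -1.3]
opening: 17.2
```

```bash
python3 - <<'E'
from h import *
go(540,153,201,-0.5)
E
```

```text
t 7.85 tcp [420.3 154.  201.1] yaw -0.46 F [ 0.3 -0.4 -1.3] open 17.2 M [-0.02  0.07 -0.04]
tilt [0.04 0.01] delta [-1.000e-01  1.198e+02  1.000e-01] roll 0.04
```

Call:
step_arm:
  moves:
    - {"delta_pos":[0,8,0.3],"roll":0}
    - {"delta_pos":[0,20,0.7],"roll":0}
    - {"delta_pos":[0,32,1],"roll":0}
    - {"delta_pos":[0,44,1],"roll":0}
    - {"delta_pos":[0,55,1],"roll":0}
    - {"delta_pos":[0,65,1],"roll":0}
    - {"delta_pos":[0,75,1],"roll":0}
    - {"delta_pos":[0,84,1],"roll":0}

```text
t: 8.85
tool_pos: [501.9, 153.7, 200.0]
orientation: [[0.008, 1.0, -0.01], [1.0, -0.008, -0.0], [-0.0, -0.01, -1.0]]
force: [-17.3, -0.2, 13.3]
opening: 17.9
```

```bash
python3 - <<'E'
from h import *
go(540,153,200,-0.5)
c=ctrl.read_camera('side');i=cv2.resize(c['img'][90:180,250:390],None,fx=5,fy=5,interpolation=cv2.INTER_CUBIC);save(i,'side3.png')
E
```

```text
t 8.85 tcp [501.9 153.7 200. ] yaw -0.43 F [-17.3  -0.2  13.3] open 17.9 M [-0.    1.14 -0.01]
tilt [-0.6  -0.01] delta [-0.4 38.1 -0.4] roll 0.07
```

View pics/side3.png

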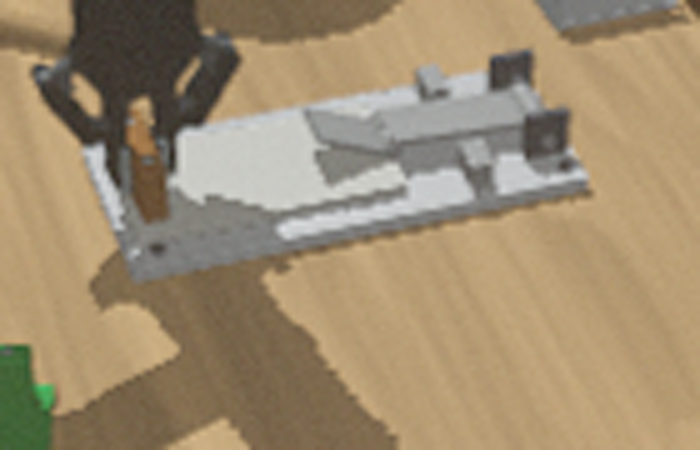

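The side crop shows the plate lying flat with its front edge under the lip at crop (405,190). Pushing on gently.

Call:
step_arm:
  moves:
    - {"delta_pos":[0,5,-0.3],"roll":0}
    - {"delta_pos":[0,11,-0.5],"roll":0}
    - {"delta_pos":[0,17,-0.5],"roll":0}
    - {"delta_pos":[0,22,-0.5],"roll":0}
    - {"delta_pos":[0,27,-0.5],"roll":0}
    - {"delta_pos":[0,30,-0.5],"roll":0}
    - {"delta_pos":[0,32,-0.5],"roll":0}
    - {"delta_pos":[0,32,-0.5],"roll":0}

```text
t: 9.9
tool_pos: [535.1, 153.3, 200.1]
orientation: [[0.008, 1.0, -0.005], [1.0, -0.008, -0.0], [-0.0, -0.005, -1.0]]
force: [-10.2, -0.6, 7.3]
opening: 17.3
```

```bash
python3 - <<'E'
from h import *
go(540,153,200,-0.5)
E
```

```text
t 9.9 tcp [535.1 153.3 200.1] yaw -0.44 F [-10.2  -0.6   7.3] open 17.3 M [0.01 0.9  0.02]
tilt [-0.27 -0.01] delta [-0.2  4.9  0. ] roll 0.06
```

Call:
step_arm:
  moves:
    - {"delta_pos":[0,1,0],"roll":0}
    - {"delta_pos":[0,2,0],"roll":0}
    - {"delta_pos":[0,3,0],"roll":0}
    - {"delta_pos":[0,4,0],"roll":0}
    - {"delta_pos":[0,5,0],"roll":0}
    - {"delta_pos":[0,5,0],"roll":0}
    - {"delta_pos":[0,5,0],"roll":0}
    - {"delta_pos":[0,5,0],"roll":0}

```text
t: 10.9
tool_pos: [539.9, 153.2, 200.1]
orientation: [[0.008, 1.0, -0.005], [1.0, -0.008, -0.0], [-0.0, -0.005, -1.0]]
force: [-11.0, -0.6, 6.8]
opening: 16.9
```

Not at the stops yet, as the force is unchanged. Creeping on.

Call:
step_arm:
  moves:
    - {"delta_pos":[0,1,0],"roll":0}
    - {"delta_pos":[0,2,0],"roll":0}
    - {"delta_pos":[0,3,0],"roll":0}
    - {"delta_pos":[0,4,0],"roll":0}
    - {"delta_pos":[0,4,0],"roll":0}
    - {"delta_pos":[0,4,0],"roll":0}
    - {"delta_pos":[0,4,0],"roll":0}
    - {"delta_pos":[0,4,0],"roll":0}

```text
t: 11.9
tool_pos: [542.4, 153.4, 200.1]
orientation: [[0.007, 1.0, -0.011], [1.0, -0.007, -0.0], [-0.001, -0.011, -1.0]]
force: [-17.9, -0.1, 12.0]
opening: 17.3
```

Call:
step_arm:
  moves:
    - {"delta_pos":[0,1,0],"roll":0}
    - {"delta_pos":[0,2,0],"roll":0}
    - {"delta_pos":[0,2,0],"roll":0}
    - {"delta_pos":[0,2,0],"roll":0}
    - {"delta_pos":[0,2,0],"roll":0}
    - {"delta_pos":[0,2,0],"roll":0}
    - {"delta_pos":[0,2,0],"roll":0}
    - {"delta_pos":[0,2,0],"roll":0}

```text
t: 12.9
tool_pos: [543.1, 153.4, 200.1]
orientation: [[0.007, 1.0, -0.015], [1.0, -0.007, -0.001], [-0.001, -0.015, -1.0]]
force: [-25.5, -1.0, 15.2]
opening: 17.3
```

```bash
python3 - <<'E'
from h import *
go(540,153,200,-0.5)
c=ctrl.read_camera('side');i=cv2.resize(c['img'][90:180,250:390],None,fx=5,fy=5,interpolation=cv2.INTER_CUBIC);save(i,'side4.png')
E
```

```text
t 12.9 tcp [543.1 153.4 200.1] yaw -0.41 F [-25.5  -1.   15.2] open 17.3 M [-0.07  2.14 -0.05]
tilt [-0.86 -0.04] delta [-0.4 -3.1  0.1] roll 0.09
```

View pics/side4.png

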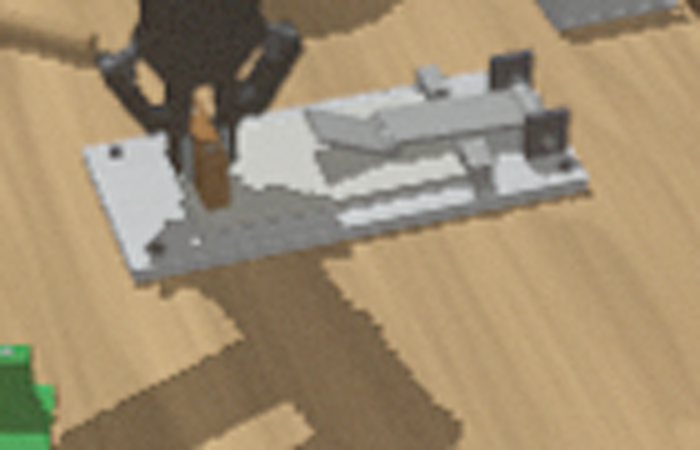

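The plate's front now reaches the stops at crop (470,170), and the force climbs while motion stalls, so it is home. Relieving the push and letting go.

Call:
step_arm:
  moves:
    - {"delta_pos":[0,-1,0],"roll":0}
    - {"delta_pos":[0,-2,0],"roll":0}
    - {"delta_pos":[0,-2,0],"roll":0}
    - {"delta_pos":[0,-2,0],"roll":0}
    - {"delta_pos":[0,-2,0],"roll":0}
    - {"delta_pos":[0,-2,0],"roll":0}
    - {"delta_pos":[0,-2,0],"roll":0}
    - {"delta_pos":[0,-2,0],"roll":0}

```text
t: 13.95
tool_pos: [542.3, 153.4, 200.1]
orientation: [[0.007, 1.0, -0.01], [1.0, -0.007, -0.0], [-0.001, -0.01, -1.0]]
force: [-18.8, 0.0, 12.0]
opening: 17.1
```

Call:
step_arm:
  moves:
    - {"delta_pos":[0,0,0],"roll":0}
    - {"delta_pos":[0,0,0],"roll":0}
    - {"delta_pos":[0,0,0],"roll":0}
    - {"delta_pos":[0,0,0],"roll":0}
    - {"delta_pos":[0,0,0],"roll":0}
    - {"delta_pos":[0,0,0],"roll":0}
    - {"delta_pos":[0,0,0],"roll":0}
    - {"delta_pos":[0,0,0],"roll":0}
  claw: 40

```text
t: 14.95
tool_pos: [545.1, 153.0, 200.2]
orientation: [[0.008, 1.0, 0.0], [1.0, -0.008, -0.0], [-0.0, 0.0, -1.0]]
force: [-0.1, 0.3, 0.5]
opening: 40.3
```

Call:
step_arm:
  moves:
    - {"delta_pos":[0,0,-6],"roll":0}
    - {"delta_pos":[0,0,-18],"roll":0}
    - {"delta_pos":[0,0,-36],"roll":0}
    - {"delta_pos":[0,0,-56],"roll":0}
    - {"delta_pos":[0,-20,-76],"roll":0}
    - {"delta_pos":[0,-60,-96],"roll":0}
    - {"delta_pos":[0,-105,-110],"roll":0}
    - {"delta_pos":[0,-150,-120],"roll":0}

```text
t: 15.95
tool_pos: [393.9, 154.2, 322.7]
orientation: [[0.008, 1.0, 0.003], [1.0, -0.008, 0.001], [0.001, 0.003, -1.0]]
force: [-0.0, 0.0, 1.0]
opening: 40.2
```

```bash
python3 - <<'E'
from h import *
go(540,153,200,-0.5)
c=ctrl.read_camera('side');a=cv2.resize(c['img'][85:175,250:390],None,fx=5,fy=5,interpolation=cv2.INTER_CUBIC)
c=ctrl.read_camera('wrist')
for r in ctrl.find_in(c,'finger_nose')[:2]+ctrl.find_in(c,'wide_plate_grip')[:2]:print(round(r['p'],2),np.round(r['at']))
print('grip top pred',px(c,[542,153,60]),'nose',px(c,[666,152,20]))
save(cv2.resize(c['img'],(640,400)),'w5.png');save(a,'side5.png')
E
```

```text
t 15.95 tcp [393.9 154.2 322.7] yaw -0.48 F [-0.  0.  1.] open 40.2 M [-0.02 -0.02  0.03]
tilt [0.2  0.05] delta [-1.000e-01  1.457e+02  1.232e+02] roll 0.02
0.56 [660. 158.  37.]
0.3 [594. 160.  17.]
0.94 [594. 164.  20.]
grip top pred [502.47051107 205.43049543] nose [607.59000255 191.3102585 ]
```

View pics/side5.png

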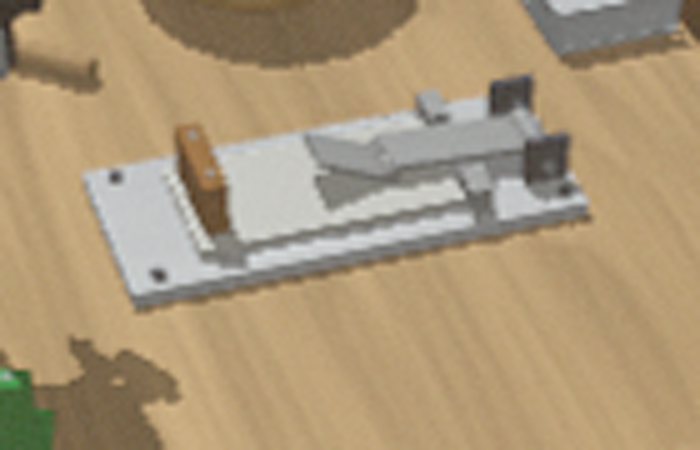

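View pics/w5.png

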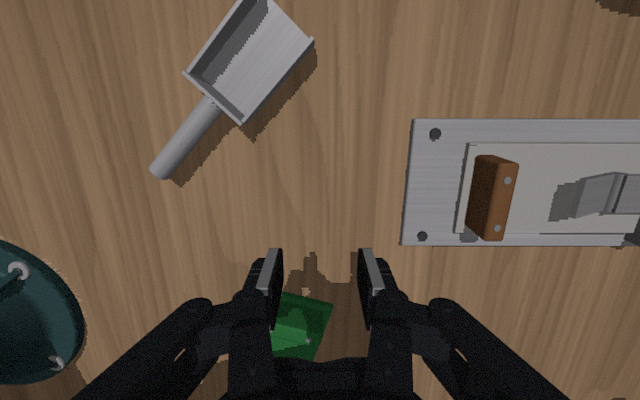

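The side crop shows the plate flat, its front at the stops (470,185), and the finger resting on it. In the wrist view the grip bolts, centred at (502,204), match the predicted (502,205). The gripper is clear and the force is about zero. Handing in.

```bash
python3 -c "
from h import *
print(ctrl.job_done())"
```

```text
the job is handed in; nothing more can be done
None
```

The wide white plate is in the jig against both stops, the gripper has let go and backed clear, and I handed the job in at about 16 s. No verdict was reported.

**What I did:** I picked the plate up by its wooden grip and laid it on the jig base short of the finger's lip. I then slid it in until it stopped moving while the push force rose from 11 N to 25 N. The peak force in the readings was about 26 N along the push and 15 N upward.

**Last checks:**
- **Position:** the grip is at about x 542, y 153 mm, and the camera view matched my prediction within 2 pixels. The rear edge is about 51 mm in from where the base starts, against 50 mm when home. By direct measurement from the top camera the stops were at about 702–706 mm; the contact puts them near 707.
- **Squareness:** the plate was within about 1 degree of the jig and about 1 to 2 mm of its centre line.
- **Hold-down:** the side picture shows the plate flat and the finger resting on it. I judged the nose height from that picture and did not measure it.
- **Robot:** the force read about zero after release, and the gripper is touching nothing.

**Disagreement:** the trained networks' last position for the grip (594, 164 mm) did not match mine. They report the middle of the visible surface, not the grip centre, so I relied on the pixel match instead.

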